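# Assemble the sieve tower on the shaker base

### The job

Assemble the sieve tower on the grey shaker base for the next sample, from the bottom up: the plain collecting pan on the base, the fine sieve on the pan, the coarse sieve on the fine one, and the knobbed lid on top, each upright and fully seated in the one below. Leave the slide box, the dropper bottle and the small white carton where they are.

Things in the scene. Friction and masses are not known exactly. Their poses are not given: they have to be found in the camera images.
- pan_c (a point): collecting pan: plain steel cup, solid floor, no mesh; 58 mm diameter, 56 mm high, mouth 52 mm. Point on its axis half-way up, 28 mm above its underside; z up. Below: 5 mm tapered spigot (46 to 38 mm) that drops loosely into a 52 mm mouth; then a shoulder that seats on the rim beneath: keep fingertips over 5 mm above the underside.
- fine_sieve_c (a point): fine sieve: steel, dense mesh (3 mm) 11 mm below the rim, the shorter sieve; 58 mm diameter, 48 mm high, mouth 52 mm. Point on its axis half-way up, 24 mm above its underside; z up. Below: 5 mm tapered spigot (46 to 38 mm) that drops loosely into a 52 mm mouth; then a shoulder that seats on the rim beneath: keep fingertips over 5 mm above the underside.
- coarse_sieve_c (a point): coarse sieve: steel, wide grid (10 mm) 11 mm below the rim, the taller sieve; 58 mm diameter, 68 mm high, mouth 52 mm. Point on its axis half-way up, 34 mm above its underside; z up. Below: 5 mm tapered spigot (46 to 38 mm) that drops loosely into a 52 mm mouth; then a shoulder that seats on the rim beneath: keep fingertips over 5 mm above the underside.
- lid_grip (a point): lid: flat steel disc, 58 mm diameter, top 13 mm above its underside, with an upright black knob, 22 mm thick, from there to 43 mm. Point on the knob's axis where to grip, 34 mm above the underside; keep fingertips above the disc. z up. Same 5 mm spigot and shoulder below as the sieves have.
- base_mouth (a point): shaker base, fixed: low round grey housing, 100 mm diameter, 21 mm high, with a steel collar on top (58 mm outside, 52 mm mouth, 13 mm deep). Point on the collar's axis level with its rim, 34 mm above the worktop; z up. The pan's shoulder seats on this rim, its underside 5 mm below it.
- slide_box_c (a point): bystander: closed blue slide box, 40 x 90 x 32 mm, lying on the worktop. Its centre, 16 mm above the worktop; long side along its y.
- oil_bottle_c (a point): bystander: small brown dropper bottle with a black cap, 25 mm in diameter, 62 mm high, upright. Its centre, 31 mm above the worktop.
- coverslip_box_c (a point): bystander: small white carton, 42 x 60 x 30 mm. Its centre, 15 mm above the worktop; long side along its y.
Not all that is in view belongs to the job. Leave any brown or orange look-alike of the part that bears lid_grip alone. What is shaped like the part that bears fine_sieve_c but red is not meant.

How it is judged (in metres and radians):
At the end, for the whole second after the job is handed in: Pan on the shaker base, fine sieve on the pan, coarse sieve on the fine sieve, lid on the coarse sieve: each within 6 mm of the axis of the part below, within 3 mm of its fully seated height, upright within 0.08 rad and at rest; slide box, dropper bottle and carton within 30 mm of where they stood (horizontal distance between pan_c and base_mouth below 0.006 m and z of pan_c in the frame of base_mouth between 0.02 and 0.026 m and angle between each of pan_c, fine_sieve_c, coarse_sieve_c, lid_grip's own z axis and vertical below 0.08 rad and horizontal distance between fine_sieve_c and pan_c below 0.006 m and z of fine_sieve_c in the frame of pan_c between 0.044 and 0.05 m and horizontal distance between coarse_sieve_c and fine_sieve_c below 0.006 m and z of coarse_sieve_c in the frame of fine_sieve_c between 0.05 and 0.056 m and horizontal distance between lid_grip and coarse_sieve_c below 0.006 m and z of lid_grip in the frame of coarse_sieve_c between 0.06 and 0.066 m and linear speed of each of pan, fine_sieve, coarse_sieve, lid below 0.02 m/s and distance of each of slide_box_c, oil_bottle_c, coverslip_box_c from where it was at the start of the episode below 0.03 m); the robot touches nothing.
It fails at once if the slide box is pushed more than 30 mm (distance of slide_box_c from where it was at the start of the episode above 0.03 m).
It fails at once if the dropper bottle is pushed more than 30 mm (distance of oil_bottle_c from where it was at the start of the episode above 0.03 m).
It fails at once if the small white carton is pushed more than 30 mm (distance of coverslip_box_c from where it was at the start of the episode above 0.03 m).
It also fails if it takes over 90 s, if anything falls off the work surface, if the arm or the gripper's body presses on something with over 40 N, if the wrist force passes 120 N, or if a joint passes its speed limit or range.

### The arm

A 7-joint arm with a two-finger parallel gripper is mounted at the origin on a cart in front of the work surface, level with it; the furniture and walls round the work are solid. World frame = base frame: x ahead of the robot, y to its left, z up, the work surface at z = 0. Lengths are in mm, angles in rad, forces in N, time in s.
With the tool pointing down it reaches from about 400 to 750 mm from the base axis. Payload 19.5 kg.
Tool frame: the origin (TCP) lies at the very end of the fingers, on their centre line; the grasp point (between the pads) lies grip_point_offset behind it (grip_point_offset is the distance from the TCP to the grasp point, in mm); z points along the fingers, y is the direction in which the jaws open and shut (so a half turn about z gives the same grasp; the last joint's range is limited). The gripper opens to 85 mm and grips with 20 to 120 N. Pads are 22 mm wide; open, the fingers measure 114 mm over their backs; the gripper's body (76 mm by 85 mm) begins 54 mm behind the grasp point. The pads swing forward as they close: fully open they stand 13 mm farther back than shut.
Start: joints at [-1.223, 0.707, -0.028, 1.485, 0.022, 0.951, -0.075], TCP at [218.487, 531.844, 231.268] pointing down, gripper open.
Joint ranges: [-2.71, 2.71], [-0.32, 2.16], [-1.57, 1.52], [0, 2.45], [-1.46, 4.6], [0, 2.02], [-2.83, 2.83]. Speed limits (rad/s): [1.89, 1.89, 2.57, 2.57, 3.01, 3.01, 3.01].

### API

Orientations are given as a unit quaternion [x, y, z, w].
In Python, from station import * gives the robot as it stands. The module is installed in compiled form; this text tells all that it offers.
- The arm moves only by the shell command python3 -m handwheel 'ROWS' [FORCE]. ROWS is JSON, a list of rows, each an object of numbers: "x", "y", "z": the shift along the tool's x, y, z in mm; "spin": the turn about the tool's z in degrees; "hand": the finger opening in mm, from 0 to 85.4. A call has 1 to 20 rows; each row is the pose to reach, as a shift and turn from the pose measured when the call began, along the tool's axes at that moment; what a row does not reach only later rows make up. A row lasts 1/12 s, in which the tool goes at most 41.7 mm and 7.16 degrees, less where a joint would pass 70% of its speed; a pose out of reach is approached as far as the arm can. A call with a gripper value outside its range is refused whole. The fingers move at their own pace and stop on an object; FORCE is the grip in N (left out, the last holds). Time passes only in rows, so rows that repeat a pose let the fingers close. It gives the time, the measured TCP pose, the force and the opening at its end, in the units of the state.
- observe(): the state, without advancing time (a new reading comes with each control period).
- get_image(name): name is "scene" or "top" or "wrist"; returns a dict with "frame" (400x640x3 uint8, red, green, blue), "mtx" (3x3 intrinsics, pixels), "eye" and "orientation" of the camera in the world; the wrist camera has in their place "mount" (4x4, takes a point from camera to tool coordinates, whose origin is the TCP and whose axes are the flange's). Camera axes: x right, y down, z forward; pixel columns grow to the right and rows downward; lengths in mm; the calibration is good to about 2 mm. The wrist camera is an equidistant fisheye: a pixel r from the principal point sees the ray r / f radians off the axis. A picture is of the moment at which its call begins: read the wrist's pose just before it. There is no depth.
- finish_job(): hands the job in, once; it reports no verdict.
The state is a dict: "time": time; "joint_pos": joint angles; "joint_velocities": joint speeds; "tau": joint torques, N m; "tool_pos": TCP position; "ee_rot": TCP orientation; "wrist_force": force on the tool from outside, world axes, zero at the start; "moment": the same for the moment, N m; "gripper_width": finger opening in mm.
Only numpy, scipy, OpenCV 4.12 (cv2) and the standard library are available. Lean on these libraries where they do the work, as an engineer would, in place of code of your own. Each camera call takes 0.05 s, during which the arm holds its last target.

## Working session

There is one attempt and no reset: what is moved stays moved. The work goes in short steps, Python scripts to look and compute and a shell command to move; the robot and the scene stay as the last step left them, time stands still between calls to the robot, and variables do not carry over. Pictures are saved under pics/ and viewed, and the job is handed in when it is done.

```bash
mkdir -p pics; python3 - <<'E'
from station import *
import cv2
s=observe();print(s)
for n in("scene","top","wrist"):
    d=get_image(n);cv2.imwrite(f"pics/{n}0.png",d["frame"][:,:,::-1]);print(n,{k:v for k,v in d.items() if k!="frame"})
E
```

```text
{'time': 0.0, 'joint_pos': array([-1.22265892,  0.70709348, -0.0276099 ,  1.48503774,  0.02204136,
        0.95091733, -0.07548101]), 'joint_velocities': array([ 1.50432512e-03, -9.09459847e-05, -6.24321506e-05, -1.04309055e-03,
       -8.16643898e-04, -4.05932302e-04,  4.21796484e-04]), 'tau': array([ 8.95802750e-04, -8.83223677e+01,  1.23469636e+00, -2.36160064e+01,
        1.68223993e-02,  6.74753290e-03, -3.72028740e-05]), 'tool_pos': array([218.42752466, 531.58543612, 230.82388965]), 'ee_rot': array([ 1.93667888e-01,  9.81066979e-01, -5.71599634e-04, -7.33903870e-05]), 'wrist_force': array([-0.10152047, -0.35221947, -0.53365553]), 'moment': array([-0.01208902,  0.0173823 ,  0.02465953]), 'gripper_width': 85.51638824394318}
scene {'mtx': array([[479.62036509,   0.        , 324.42027262],
       [  0.        , 479.62036509, 200.07256104],
       [  0.        ,   0.        ,   1.        ]]), 'eye': array([887.87778379, 830.68929917, 614.55685526]), 'orientation': array([ 0.13398549,  0.85067048, -0.50274436, -0.07520457])}
top {'mtx': array([[454.95690106,   0.        , 316.01042237],
       [  0.        , 454.95690106, 201.40518106],
       [  0.        ,   0.        ,   1.        ]]), 'eye': array([ 343.18283495, -139.77189231, 1040.10309709]), 'orientation': array([ 0.72102982, -0.6831388 ,  0.08193605, -0.08199923])}
wrist {'mtx': array([[309.70691629,   0.        , 319.82275564],
       [  0.        , 309.70691629, 203.30532656],
       [  0.        ,   0.        ,   1.        ]]), 'mount': array([[ 1.09611562e-04, -9.56122934e-01, -2.92965737e-01,
         7.46570101e+01],
       [ 9.99999678e-01, -1.28203471e-04,  7.92549353e-04,
        -9.73116331e-01],
       [-7.95333837e-04, -2.92965730e-01,  9.56122612e-01,
        -1.43908494e+02],
       [ 0.00000000e+00,  0.00000000e+00,  0.00000000e+00,
         1.00000000e+00]])}
```

View pics/scene0.png

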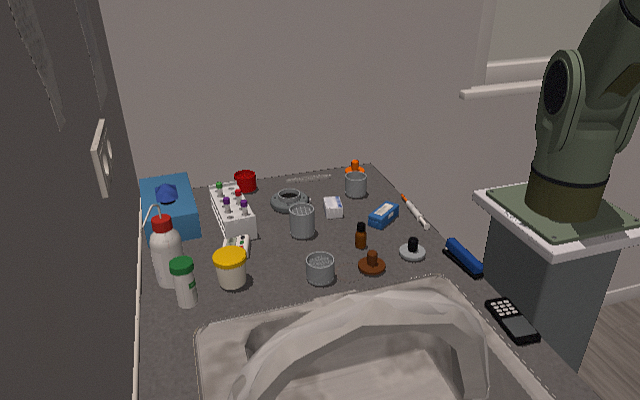

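View pics/top0.png

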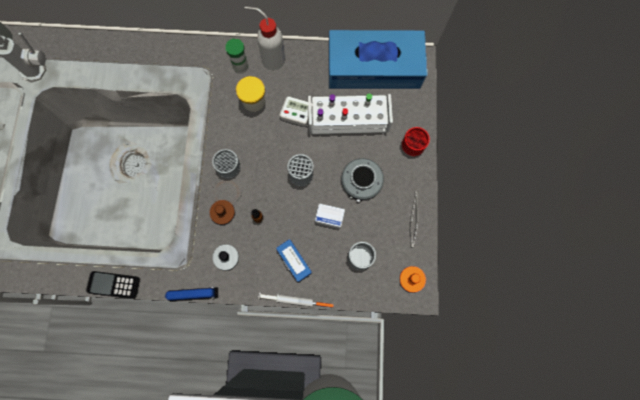

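View pics/wrist0.png

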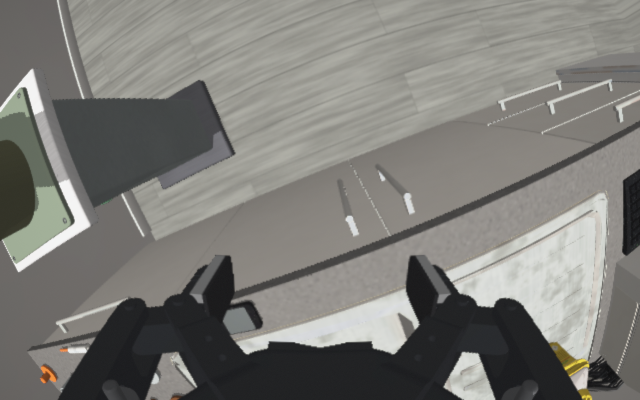

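```bash
python3 -c "
import station
print([n for n in dir(station) if not n.startswith('__')]); print(getattr(station,'grip_point_offset',None))"
```

```text
['MotionError', 'finish_job', 'get_image', 'grip_point_offset', 'observe']
18.700000000000003
```

```bash
cat > h.py <<'E'
from station import *
import cv2, numpy as np
from scipy.spatial.transform import Rotation as R
def px2w(d,u,v,z):
    K=d["mtx"];r=np.array([(u-K[0,2])/K[0,0],(v-K[1,2])/K[1,1],1.])
    r=R.from_quat(d["orientation"]).apply(r);e=d["eye"];return e+r*(z-e[2])/r[2]
def w2px(d,p):
    c=R.from_quat(d["orientation"]).inv().apply(np.asarray(p,float)-d["eye"]);K=d["mtx"]
    return K[0,0]*c[0]/c[2]+K[0,2],K[1,1]*c[1]/c[2]+K[1,2]
E
python3 - <<'E'
from h import *
d=get_image("top");f=d["frame"][:,:,::-1]
t=[(226,162),(300,167),(361,256),(224,257),(362,180),(413,140)]
ims=[cv2.resize(f[v-22:v+22,u-22:u+22],(264,264),interpolation=cv2.INTER_CUBIC) for u,v in t]
cv2.imwrite("pics/crop1.png",np.vstack([np.hstack(ims[:3]),np.hstack(ims[3:])]))
E
```

```text
(no output)
```

View pics/crop1.png

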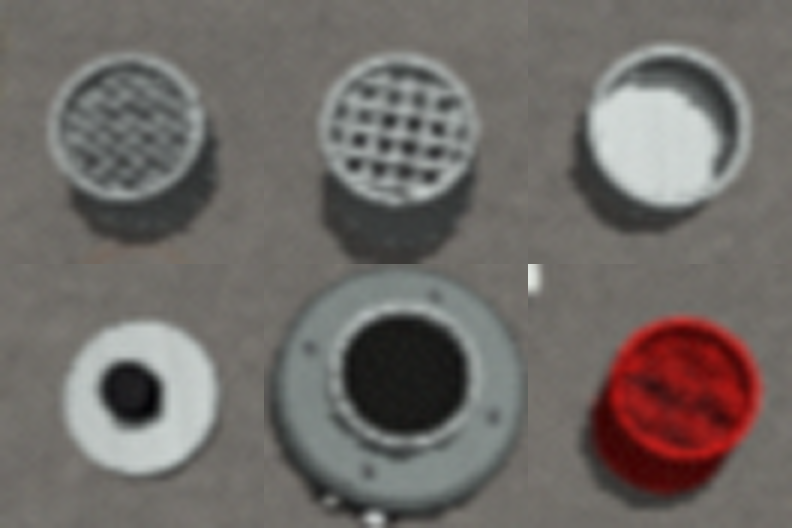

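```bash
python3 - <<'E'
from h import *
d=get_image("top");f=d["frame"][:,:,::-1]
S=8
T=dict(fine=(226,162,48),coarse=(300,167,68),pan=(361,256,56),lid=(224,257,13),base=(362,180,34))
rows=[]
for n,(u,v,z) in T.items():
    c=cv2.resize(f[v-22:v+22,u-22:u+22],None,fx=S,fy=S,interpolation=cv2.INTER_CUBIC)
    g=cv2.cvtColor(c,cv2.COLOR_BGR2GRAY)
    m=((g>(140 if n!="base" else 155))*255).astype('uint8')
    cs,_=cv2.findContours(m,cv2.RETR_EXTERNAL,cv2.CHAIN_APPROX_NONE)
    k=cv2.convexHull(max(cs,key=cv2.contourArea))
    e=cv2.fitEllipse(k)
    uu=(e[0][0]+.5)/S-.5+u-22; vv=(e[0][1]+.5)/S-.5+v-22
    p=px2w(d,uu,vv,z);dia=np.mean(e[1])/S/d["mtx"][0,0]*(d["eye"][2]-z)
    print(n,uu.__round__(1),vv.__round__(1),p.round(1),"dia",dia.round(1),np.round(e[1],0)/S)
    cv2.ellipse(c,e,(0,0,255),1);rows.append(c[:,:])
rows.append(rows[0]*0)
im=np.vstack([np.hstack(rows[:3]),np.hstack(rows[3:])]);cv2.imwrite("pics/fit1.png",cv2.resize(im,None,fx=.7,fy=.7))
for n,u,v,z in (("slide",294,261,32),("bottle",257,214,62),("carton",330,216,30),("rack",350,100,40),("knoblid",224,257,43),("brownlid",222,210,43),("orangelid",413,278,43),("timer",295,111,20),("red",416,140,48),("yellow",251,88,80),("frontedge",300,309,0),("rightedge",438,200,0)):print(n,px2w(d,u,v,z).round(0))
E
```

```text
fine 232.0 152.5 [682.5  65.5  48. ] dia 14.9 [ 3.25  10.375]
coarse 300.0 165.4 [653.9 -93.3  68. ] dia 53.3 [24.    25.875]
pan 362.3 254.3 [ 463.9 -239.6   56. ] dia 58.4 [26.5 27.5]
lid 224.9 256.6 [447.2  65.   13. ] dia 58.1 [25.125 26.375]
base 361.7 167.8 [ 666.7 -234.6   34. ] dia 27.3 [ 7.75  16.875]
slide [444. -92.  32.]
bottle [539.  -6.  62.]
carton [ 550. -167.   30.]
rack [ 832. -201.   40.]
knoblid [443.  61.  43.]
brownlid [548.  76.  43.]
orangelid [ 420. -352.   43.]
timer [806. -71.  20.]
red [ 737. -357.   48.]
yellow [830.  30.  80.]
frontedge [ 342. -111.    0.]
rightedge [ 608. -420.    0.]
```

View pics/fit1.png

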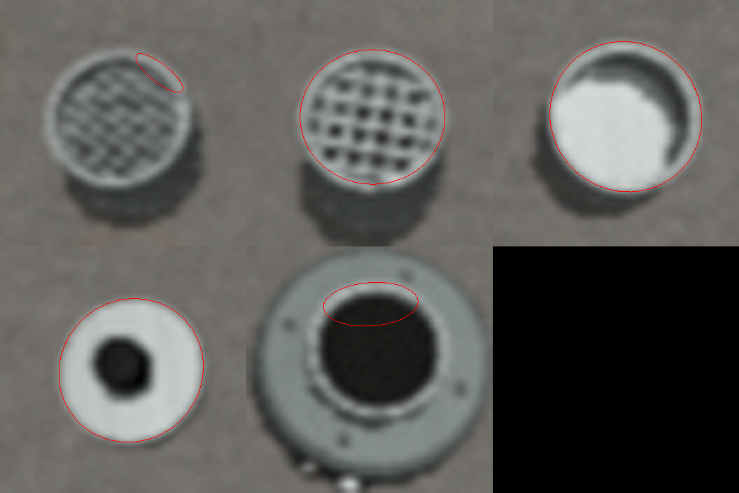

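```bash
python3 - <<'E'
from h import *
d=get_image("top");f=d["frame"][:,:,::-1]
S=8
T=dict(fine=(226,162,48,120),coarse=(300,167,68,128),pan=(361,256,56,130),base=(362,180,34,-60))
rows=[]
for n,(u,v,z,t) in T.items():
    c=cv2.resize(f[v-22:v+22,u-22:u+22],None,fx=S,fy=S,interpolation=cv2.INTER_CUBIC)
    g=cv2.cvtColor(c,cv2.COLOR_BGR2GRAY)
    m=((g>t if t>0 else g<-t)*255).astype('uint8')
    cs,_=cv2.findContours(m,cv2.RETR_EXTERNAL,cv2.CHAIN_APPROX_NONE)
    k=cv2.convexHull(max(cs,key=cv2.contourArea))
    e=cv2.fitEllipse(k)
    uu=(e[0][0]+.5)/S-.5+u-22; vv=(e[0][1]+.5)/S-.5+v-22
    p=px2w(d,uu,vv,z);dia=np.mean(e[1])/S/d["mtx"][0,0]*(d["eye"][2]-z)
    print(n,uu.__round__(1),vv.__round__(1),p.round(1),"dia",dia.round(1),np.round(e[1],0)/S)
    cv2.ellipse(c,e,(0,0,255),1);rows.append(c[:,:])
im=np.vstack([np.hstack(rows[:2]),np.hstack(rows[2:])]);cv2.imwrite("pics/fit2.png",cv2.resize(im,None,fx=.8,fy=.8))
d=get_image("scene");f=d["frame"][:,:,::-1]
cv2.imwrite("pics/sc1.png",cv2.resize(f[150:290,220:440],None,fx=3.6,fy=3.6,interpolation=cv2.INTER_CUBIC))
E
```

```text
fine 224.3 160.2 [663.   81.2  48. ] dia 55.9 [24.25 27.  ]
coarse 300.0 165.6 [653.4 -93.3  68. ] dia 55.6 [25.25  26.875]
pan 362.3 254.3 [ 464.1 -239.7   56. ] dia 59.3 [26.875 28.   ]
base 363.0 176.0 [ 647.1 -238.2   34. ] dia 44.2 [19.5 20.5]
```

View pics/fit2.png

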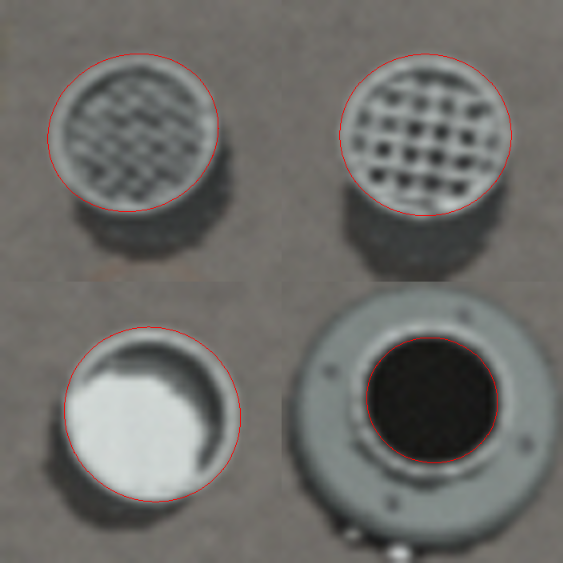

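View pics/sc1.png

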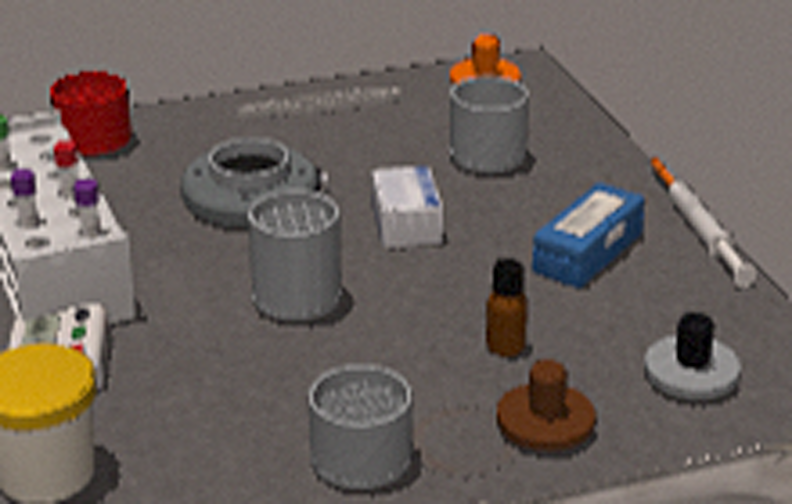

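```bash
python3 -m handwheel '[{"x":-10,"y":-6,"spin":2},{"x":-30,"y":-18,"spin":6},{"x":-60,"y":-35,"spin":11},{"x":-90,"y":-53,"spin":16},{"x":-120,"y":-70,"spin":21},{"x":-150,"y":-88,"spin":26},{"x":-180,"y":-106,"spin":31},{"x":-210,"y":-124,"spin":36},{"x":-240,"y":-141,"spin":41},{"x":-270,"y":-159,"spin":46},{"x":-295,"y":-174,"spin":51},{"x":-315,"y":-185,"spin":56},{"x":-330,"y":-194,"spin":60},{"x":-342,"y":-202,"spin":64},{"x":-350,"y":-206,"spin":66.5},{"x":-355,"y":-209,"spin":67.66},{"x":-357,"y":-210,"spin":67.66},{"x":-357,"y":-210,"spin":67.66}]'; python3 -c "
from h import *
s=observe();print(s['joint_pos'].round(2),R.from_quat(s['ee_rot']).as_matrix().round(3))"
```

```text
[-1.22  0.71 -0.03  1.48  0.02  0.95 -0.08] [[-0.925  0.38  -0.   ]
 [ 0.38   0.925 -0.   ]
 [-0.    -0.    -1.   ]]validation failed for argument at $[0]...
```

```bash
python3 -m handwheel '[{"x":-10,"y":-6,"z":0,"spin":2,"hand":85}]'
```

```text
time: 0.43
tool_pos: [224.2, 523.4, 230.9]
ee_rot: [0.21, 0.978, 0.0, -0.001]
wrist_force: [-1.3, 0.6, -0.2]
gripper_width: 84.9
```

```bash
python3 -m handwheel '[{"x":-20,"y":-11,"z":0,"spin":4,"hand":85},{"x":-50,"y":-27,"z":0,"spin":9,"hand":85},{"x":-80,"y":-43,"z":0,"spin":14,"hand":85},{"x":-110,"y":-60,"z":0,"spin":19,"hand":85},{"x":-140,"y":-76,"z":0,"spin":24,"hand":85},{"x":-170,"y":-92,"z":0,"spin":29,"hand":85},{"x":-200,"y":-109,"z":0,"spin":34,"hand":85},{"x":-230,"y":-125,"z":0,"spin":39,"hand":85},{"x":-260,"y":-141,"z":0,"spin":44,"hand":85},{"x":-290,"y":-157,"z":0,"spin":49,"hand":85},{"x":-315,"y":-171,"z":0,"spin":54,"hand":85},{"x":-335,"y":-182,"z":0,"spin":59,"hand":85},{"x":-347,"y":-188,"z":0,"spin":63,"hand":85},{"x":-352,"y":-191,"z":0,"spin":65,"hand":85},{"x":-354,"y":-192,"z":0,"spin":65.7,"hand":85},{"x":-354,"y":-192,"z":0,"spin":65.7,"hand":85},{"x":-354,"y":-192,"z":0,"spin":65.7,"hand":85}]'; python3 -c "
from h import *
s=observe();print(s['joint_pos'].round(2),R.from_quat(s['ee_rot']).as_matrix().round(3))"
```

```text
time: 1.85
tool_pos: [467.8, 203.9, 230.6]
ee_rot: [0.706, 0.709, -0.0, -0.001]
wrist_force: [0.4, 0.5, 0.4]
gripper_width: 85.1
[-0.62  0.63  0.26  1.72 -0.21  0.82 -0.26] [[-0.004  1.    -0.001]
 [ 1.     0.004  0.001]
 [ 0.001 -0.001 -1.   ]]
```

```bash
python3 -m handwheel '[{"x":-12,"y":0,"z":0,"spin":0,"hand":85},{"x":-40,"y":0,"z":0,"spin":0,"hand":85},{"x":-75,"y":0,"z":0,"spin":0,"hand":85},{"x":-110,"y":0,"z":0,"spin":0,"hand":85},{"x":-145,"y":-1,"z":0,"spin":0,"hand":85},{"x":-180,"y":-1,"z":0,"spin":0,"hand":85},{"x":-215,"y":-2,"z":0,"spin":0,"hand":85},{"x":-250,"y":-2,"z":0,"spin":0,"hand":85},{"x":-285,"y":-2,"z":0,"spin":0,"hand":85},{"x":-320,"y":-3,"z":10,"spin":0,"hand":85},{"x":-355,"y":-3,"z":20,"spin":0,"hand":85},{"x":-390,"y":-4,"z":30,"spin":0,"hand":85},{"x":-415,"y":-4,"z":40,"spin":0,"hand":85},{"x":-432,"y":-4,"z":50,"spin":0,"hand":85},{"x":-440,"y":-4,"z":50,"spin":0,"hand":85},{"x":-444,"y":-4,"z":50,"spin":0,"hand":85},{"x":-444,"y":-4,"z":50,"spin":0,"hand":85},{"x":-444,"y":-4,"z":50,"spin":0,"hand":85}]'; python3 - <<'E'
from h import *
s=observe();print(s['joint_pos'].round(2),s['tool_pos'],s['ee_rot'])
d=get_image("wrist");cv2.imwrite("pics/w1.png",d["frame"][:,:,::-1])
E
```

```text
time: 3.35
tool_pos: [465.9, -239.0, 180.9]
ee_rot: [0.705, 0.709, 0.0, -0.001]
wrist_force: [-0.2, 0.5, -0.7]
gripper_width: 85.3
[ 0.34  0.71  0.14  1.74 -0.14  0.7   0.56] [ 465.93004322 -239.01252394  180.91525923] [ 7.05073274e-01  7.09134269e-01  7.67940259e-05 -5.09527017e-04]
```

View pics/w1.png

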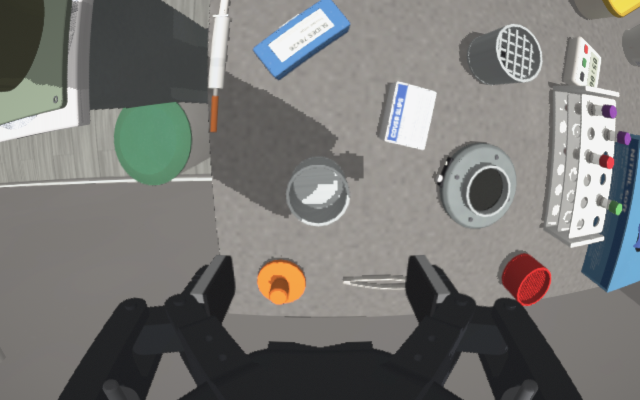

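```bash
cat >> h.py <<'E'
def wpx(d,s,u,v,z):
    K=d["mtx"];a=np.array([u-K[0,2],v-K[1,2]]);r=np.hypot(*a);th=r/K[0,0]
    ray=np.array([*(a/max(r,1e-9)*np.sin(th)),np.cos(th)]);M=d["mount"];Rw=R.from_quat(s["ee_rot"])
    e=s["tool_pos"]+Rw.apply(M[:3,3]);q=Rw.apply(M[:3,:3]@ray);return e+q*(z-e[2])/q[2]
E
python3 - <<'E'
from h import *
s=observe();d=get_image("wrist");f=d["frame"][:,:,::-1]
a=cv2.resize(f[145:240,270:370],None,fx=4,fy=4,interpolation=cv2.INTER_CUBIC)
b=cv2.resize(f[145:240,435:535],None,fx=4,fy=4,interpolation=cv2.INTER_CUBIC)
for im in(a,b):
    for k in range(0,400,40):cv2.putText(im,str(k),(k,8),0,.3,(0,255,255));cv2.putText(im,str(k),(0,k),0,.3,(0,255,255))
cv2.imwrite("pics/w1c.png",np.hstack([a,b]))
print(wpx(d,s,318,193,56),wpx(d,s,489,190,34),wpx(d,s,520,54,68))
E
```

```text
[ 464.01600302 -237.43235047   56.        ] [ 648.01832482 -237.71572255   34.        ] [653.48308048 -95.22388278  68.        ]
```

View pics/w1c.png

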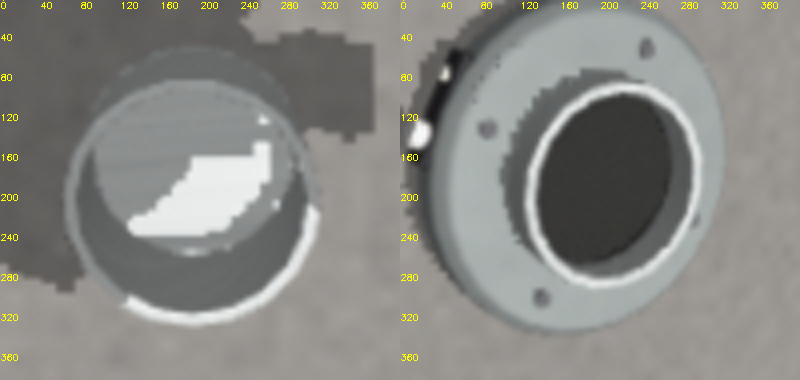

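```bash
python3 -m handwheel '[{"x":-0.5,"y":-2,"z":10,"spin":0,"hand":85},{"x":-0.5,"y":-2,"z":30,"spin":0,"hand":85},{"x":-0.5,"y":-2,"z":55,"spin":0,"hand":85},{"x":-0.5,"y":-2,"z":80,"spin":0,"hand":85},{"x":-0.5,"y":-2,"z":105,"spin":0,"hand":85},{"x":-0.5,"y":-2,"z":125,"spin":0,"hand":85},{"x":-0.5,"y":-2,"z":142,"spin":0,"hand":85},{"x":-0.5,"y":-2,"z":155,"spin":0,"hand":85},{"x":-0.5,"y":-2,"z":163,"spin":0,"hand":85},{"x":-0.5,"y":-2,"z":166,"spin":0,"hand":85},{"x":-0.5,"y":-2,"z":166,"spin":0,"hand":85},{"x":-0.5,"y":-2,"z":166,"spin":0,"hand":85}]' 40
python3 -m handwheel '[{"x":0,"y":0,"z":0,"spin":0,"hand":65},{"x":0,"y":0,"z":0,"spin":0,"hand":58},{"x":0,"y":0,"z":0,"spin":0,"hand":54},{"x":0,"y":0,"z":0,"spin":0,"hand":50},{"x":0,"y":0,"z":0,"spin":0,"hand":50},{"x":0,"y":0,"z":0,"spin":0,"hand":50},{"x":0,"y":0,"z":0,"spin":0,"hand":50}]' 40
```

```text
time: 4.45
tool_pos: [464.2, -239.3, 15.5]
ee_rot: [0.705, 0.709, 0.0, -0.0]
wrist_force: [-0.3, -0.6, -0.4]
gripper_width: 84.9
time: 5.03
tool_pos: [464.6, -239.3, 16.4]
ee_rot: [0.705, 0.709, 0.0, 0.0]
wrist_force: [-1.4, 1.6, 13.4]
gripper_width: 56.5
```

```bash
python3 -m handwheel '[{"x":0,"y":0,"z":-3,"spin":0,"hand":50},{"x":0,"y":0,"z":-10,"spin":0,"hand":50},{"x":0,"y":0,"z":-25,"spin":0,"hand":50},{"x":0,"y":0,"z":-45,"spin":0,"hand":50},{"x":0,"y":0,"z":-65,"spin":0,"hand":50},{"x":0,"y":0,"z":-85,"spin":0,"hand":50},{"x":0,"y":0,"z":-95,"spin":0,"hand":50},{"x":0,"y":0,"z":-100,"spin":0,"hand":50},{"x":0,"y":0,"z":-100,"spin":0,"hand":50},{"x":0,"y":0,"z":-100,"spin":0,"hand":50}]'
python3 - <<'E'
from h import *
s=observe();print(s['tool_pos'])
d=get_image("wrist");cv2.imwrite("pics/w2.png",d["frame"][:,:,::-1])
E
```

```text
time: 5.87
tool_pos: [464.3, -239.2, 115.8]
ee_rot: [0.705, 0.709, 0.0, 0.0]
wrist_force: [0.5, 0.5, -1.5]
gripper_width: 56.8
[ 464.30040051 -239.20774526  115.81927827]
```

View pics/w2.png

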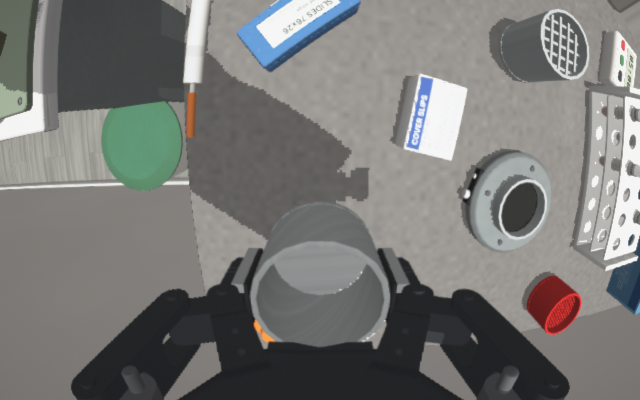

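```bash
python3 -m handwheel '[{"x":0,"y":5,"z":0,"spin":0,"hand":50},{"x":0,"y":18,"z":0,"spin":0,"hand":50},{"x":0,"y":38,"z":0,"spin":0,"hand":50},{"x":0,"y":62,"z":0,"spin":0,"hand":50},{"x":1,"y":88,"z":0,"spin":0,"hand":50},{"x":1,"y":114,"z":0,"spin":0,"hand":50},{"x":1,"y":138,"z":0,"spin":0,"hand":50},{"x":1,"y":158,"z":0,"spin":0,"hand":50},{"x":1,"y":172,"z":0,"spin":0,"hand":50},{"x":1,"y":180,"z":0,"spin":0,"hand":50},{"x":1,"y":183,"z":0,"spin":0,"hand":50},{"x":1,"y":183,"z":0,"spin":0,"hand":50},{"x":1,"y":183,"z":0,"spin":0,"hand":50}]'
python3 - <<'E'
from h import *
s=observe();print(s['tool_pos'])
d=get_image("wrist");cv2.imwrite("pics/w3.png",d["frame"][:,:,::-1])
E
```

```text
time: 7.0
tool_pos: [646.6, -237.0, 115.0]
ee_rot: [0.705, 0.709, -0.0, -0.001]
wrist_force: [0.0, 0.3, -1.6]
gripper_width: 56.5
[ 646.648601   -236.9796475   114.96760191]
```

View pics/w3.png

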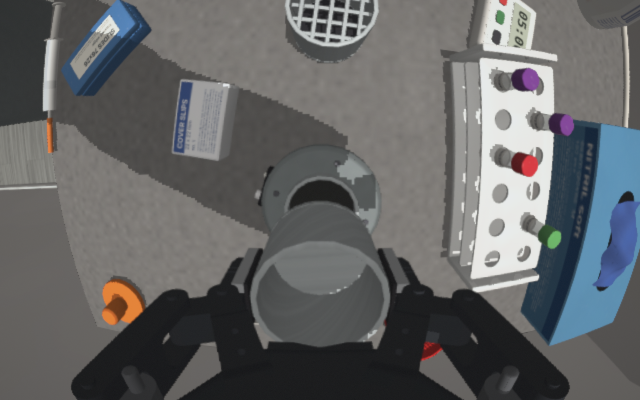

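```bash
python3 -m handwheel '[{"x":-1.5,"y":0.7,"z":8,"spin":0,"hand":50},{"x":-1.5,"y":0.7,"z":22,"spin":0,"hand":50},{"x":-1.5,"y":0.7,"z":38,"spin":0,"hand":50},{"x":-1.5,"y":0.7,"z":50,"spin":0,"hand":50},{"x":-1.5,"y":0.7,"z":58,"spin":0,"hand":50},{"x":-1.5,"y":0.7,"z":62,"spin":0,"hand":50},{"x":-1.5,"y":0.7,"z":65,"spin":0,"hand":50},{"x":-1.5,"y":0.7,"z":67,"spin":0,"hand":50},{"x":-1.5,"y":0.7,"z":67,"spin":0,"hand":50}]'
python3 -m handwheel '[{"x":0,"y":0,"z":1,"spin":0,"hand":50},{"x":0,"y":0,"z":2,"spin":0,"hand":50},{"x":0,"y":0,"z":3,"spin":0,"hand":50},{"x":0,"y":0,"z":3,"spin":0,"hand":50}]'
```

```text
time: 7.8
tool_pos: [647.4, -238.6, 48.4]
ee_rot: [0.705, 0.709, 0.0, -0.0]
wrist_force: [-0.2, -0.2, -0.8]
gripper_width: 56.8
time: 8.13
tool_pos: [647.4, -238.6, 45.5]
ee_rot: [0.705, 0.709, 0.0, -0.0]
wrist_force: [0.2, -0.1, -0.9]
gripper_width: 56.6
```

```bash
python3 -m handwheel '[{"x":0,"y":0,"z":1,"spin":0,"hand":50},{"x":0,"y":0,"z":1,"spin":0,"hand":50},{"x":0,"y":0,"z":1,"spin":0,"hand":50}]'
```

```text
time: 8.38
tool_pos: [647.5, -238.7, 45.4]
ee_rot: [0.705, 0.709, 0.0, -0.0]
wrist_force: [-4.9, 1.8, 11.9]
gripper_width: 57.0
```

```bash
python3 -m handwheel '[{"x":0,"y":0,"z":1,"spin":0,"hand":50},{"x":0,"y":0,"z":1,"spin":0,"hand":50},{"x":0,"y":0,"z":1,"spin":0,"hand":50}]'
```

```text
time: 8.63
tool_pos: [647.5, -238.7, 45.4]
ee_rot: [0.705, 0.709, 0.0, -0.0]
wrist_force: [-5.4, 3.0, 14.0]
gripper_width: 56.7
```

```bash
python3 -m handwheel '[{"x":0,"y":0,"z":-1,"spin":0,"hand":60},{"x":0,"y":0,"z":-1,"spin":0,"hand":70},{"x":0,"y":0,"z":-1,"spin":0,"hand":80},{"x":0,"y":0,"z":-1,"spin":0,"hand":85},{"x":0,"y":0,"z":-1,"spin":0,"hand":85},{"x":0,"y":0,"z":-10,"spin":0,"hand":85},{"x":0,"y":0,"z":-30,"spin":0,"hand":85},{"x":0,"y":0,"z":-55,"spin":0,"hand":85},{"x":0,"y":0,"z":-80,"spin":0,"hand":85},{"x":0,"y":0,"z":-105,"spin":0,"hand":85},{"x":0,"y":0,"z":-120,"spin":0,"hand":85},{"x":0,"y":0,"z":-130,"spin":0,"hand":85},{"x":0,"y":0,"z":-135,"spin":0,"hand":85},{"x":0,"y":0,"z":-135,"spin":0,"hand":85}]'
python3 - <<'E'
from h import *
s=observe();print(s['tool_pos'])
d=get_image("wrist");cv2.imwrite("pics/w4.png",d["frame"][:,:,::-1])
E
```

```text
time: 9.8
tool_pos: [647.6, -238.8, 181.1]
ee_rot: [0.705, 0.709, 0.0, 0.0]
wrist_force: [-0.8, 0.1, -0.2]
gripper_width: 85.3
[ 647.60920459 -238.82050418  181.09913643]
```

View pics/w4.png

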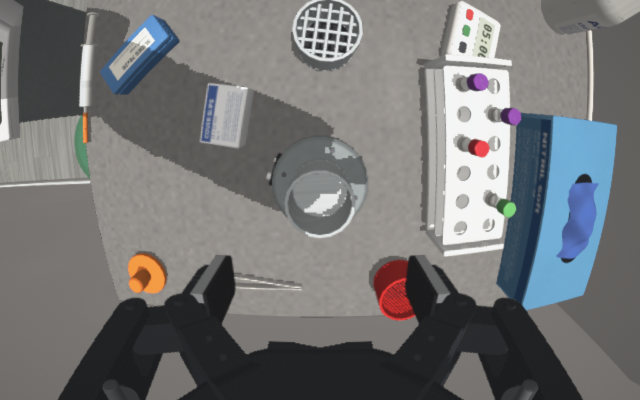

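```bash
python3 - <<'E'
from h import *
s=observe();d=get_image("wrist")
print(wpx(d,s,319.5,201.5,85).round(1), wpx(d,s,327.5,31,68).round(1))
E
python3 -m handwheel '[{"x":10,"y":0,"z":0,"spin":0,"hand":85},{"x":30,"y":1,"z":0,"spin":0,"hand":85},{"x":55,"y":2,"z":0,"spin":0,"hand":85},{"x":85,"y":4,"z":0,"spin":0,"hand":85},{"x":115,"y":5,"z":0,"spin":0,"hand":85},{"x":145,"y":7,"z":0,"spin":0,"hand":85},{"x":175,"y":8,"z":0,"spin":0,"hand":85},{"x":205,"y":10,"z":0,"spin":0,"hand":85},{"x":235,"y":11,"z":0,"spin":0,"hand":85},{"x":265,"y":12,"z":0,"spin":0,"hand":85},{"x":290,"y":14,"z":0,"spin":0,"hand":85},{"x":307,"y":15,"z":0,"spin":0,"hand":85},{"x":316,"y":15,"z":0,"spin":0,"hand":85},{"x":320,"y":15,"z":0,"spin":0,"hand":85},{"x":320,"y":15,"z":0,"spin":0,"hand":85},{"x":320,"y":15,"z":0,"spin":0,"hand":85}]'
python3 - <<'E'
from h import *
s=observe();print(s['tool_pos'],s['joint_pos'].round(2))
d=get_image("wrist");f=d["frame"][:,:,::-1];cv2.imwrite("pics/w5.png",f)
E
```

```text
[ 646.8 -236.3   85. ] [652.4 -96.7  68. ]
time: 11.23
tool_pos: [660.1, 80.3, 179.6]
ee_rot: [0.705, 0.709, -0.0, -0.0]
wrist_force: [0.3, -0.2, -0.5]
gripper_width: 85.3
[660.10260059  80.30430969 179.64131309] [-0.26  0.93  0.23  1.18 -0.21  1.06 -0.01]
```

View pics/w5.png

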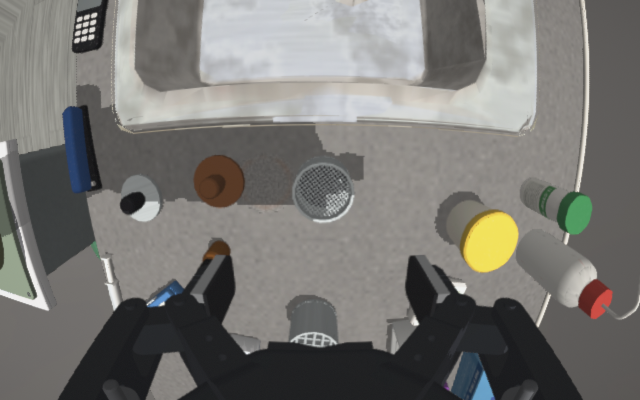

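```bash
python3 - <<'E'
from h import *
s=observe();d=get_image("wrist");f=d["frame"][:,:,::-1]
a=cv2.resize(f[145:240,275:375],None,fx=6,fy=6,interpolation=cv2.INTER_CUBIC)
for k in range(0,600,50):cv2.putText(a,str(k),(k,8),0,.35,(0,255,255));cv2.putText(a,str(k),(0,k),0,.35,(0,255,255))
cv2.imwrite("pics/w5c.png",a)
for u,v in((323.5,191),(323.5,193)):print(wpx(d,s,u,v,48).round(1))
E
```

```text
[663.2  81.5  48. ]
[663.2  79.6  48. ]
```

View pics/w5c.png

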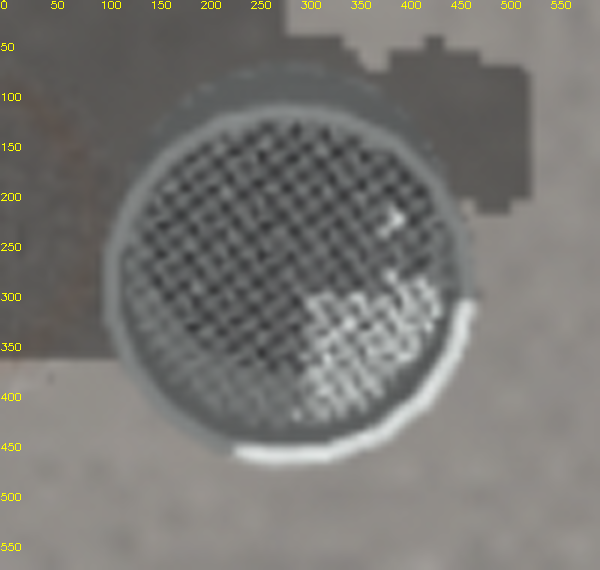

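```bash
python3 -m handwheel '[{"x":0,"y":3,"z":10,"spin":0,"hand":85},{"x":0,"y":3,"z":30,"spin":0,"hand":85},{"x":0,"y":3,"z":55,"spin":0,"hand":85},{"x":0,"y":3,"z":80,"spin":0,"hand":85},{"x":0,"y":3,"z":105,"spin":0,"hand":85},{"x":0,"y":3,"z":125,"spin":0,"hand":85},{"x":0,"y":3,"z":142,"spin":0,"hand":85},{"x":0,"y":3,"z":155,"spin":0,"hand":85},{"x":0,"y":3,"z":163,"spin":0,"hand":85},{"x":0,"y":3,"z":167,"spin":0,"hand":85},{"x":0,"y":3,"z":167,"spin":0,"hand":85},{"x":0,"y":3,"z":167,"spin":0,"hand":85}]' 40
python3 -m handwheel '[{"x":0,"y":0,"z":0,"spin":0,"hand":65},{"x":0,"y":0,"z":0,"spin":0,"hand":58},{"x":0,"y":0,"z":0,"spin":0,"hand":54},{"x":0,"y":0,"z":0,"spin":0,"hand":50},{"x":0,"y":0,"z":0,"spin":0,"hand":50},{"x":0,"y":0,"z":0,"spin":0,"hand":50},{"x":0,"y":0,"z":0,"spin":0,"hand":50}]' 40
python3 -m handwheel '[{"x":0,"y":0,"z":-3,"spin":0,"hand":50},{"x":0,"y":0,"z":-10,"spin":0,"hand":50},{"x":0,"y":0,"z":-25,"spin":0,"hand":50},{"x":0,"y":0,"z":-45,"spin":0,"hand":50},{"x":0,"y":0,"z":-65,"spin":0,"hand":50},{"x":0,"y":0,"z":-90,"spin":0,"hand":50},{"x":0,"y":0,"z":-115,"spin":0,"hand":50},{"x":0,"y":0,"z":-130,"spin":0,"hand":50},{"x":0,"y":0,"z":-138,"spin":0,"hand":50},{"x":0,"y":0,"z":-140,"spin":0,"hand":50},{"x":0,"y":0,"z":-140,"spin":0,"hand":50}]'
```

```text
time: 12.33
tool_pos: [663.4, 80.1, 13.4]
ee_rot: [0.706, 0.709, 0.0, -0.0]
wrist_force: [0.6, 1.2, 0.1]
gripper_width: 85.0
time: 12.92
tool_pos: [663.9, 80.1, 14.3]
ee_rot: [0.705, 0.709, 0.001, 0.0]
wrist_force: [-0.4, -1.3, 7.4]
gripper_width: 56.3
time: 13.83
tool_pos: [663.6, 80.1, 154.6]
ee_rot: [0.705, 0.709, 0.001, 0.0]
wrist_force: [-0.2, -0.0, -2.0]
gripper_width: 56.2
```

```bash
python3 -m handwheel '[{"x":-10,"y":0,"z":0,"spin":0,"hand":50},{"x":-30,"y":-1,"z":0,"spin":0,"hand":50},{"x":-55,"y":-2,"z":0,"spin":0,"hand":50},{"x":-85,"y":-4,"z":0,"spin":0,"hand":50},{"x":-115,"y":-5,"z":0,"spin":0,"hand":50},{"x":-145,"y":-7,"z":0,"spin":0,"hand":50},{"x":-175,"y":-8,"z":0,"spin":0,"hand":50},{"x":-205,"y":-10,"z":0,"spin":0,"hand":50},{"x":-235,"y":-12,"z":0,"spin":0,"hand":50},{"x":-263,"y":-13,"z":0,"spin":0,"hand":50},{"x":-287,"y":-14,"z":0,"spin":0,"hand":50},{"x":-304,"y":-15,"z":0,"spin":0,"hand":50},{"x":-314,"y":-16,"z":0,"spin":0,"hand":50},{"x":-318,"y":-16,"z":0,"spin":0,"hand":50},{"x":-318,"y":-16,"z":0,"spin":0,"hand":50},{"x":-318,"y":-16,"z":0,"spin":0,"hand":50}]'
python3 - <<'E'
from h import *
s=observe();print(s['tool_pos'])
d=get_image("wrist");cv2.imwrite("pics/w6.png",d["frame"][:,:,::-1])
E
```

```text
time: 15.17
tool_pos: [649.2, -236.9, 154.0]
ee_rot: [0.705, 0.709, 0.001, -0.0]
wrist_force: [-0.2, -0.6, -1.8]
gripper_width: 56.1
[ 649.23174346 -236.85717867  154.04576302]
```

View pics/w6.png

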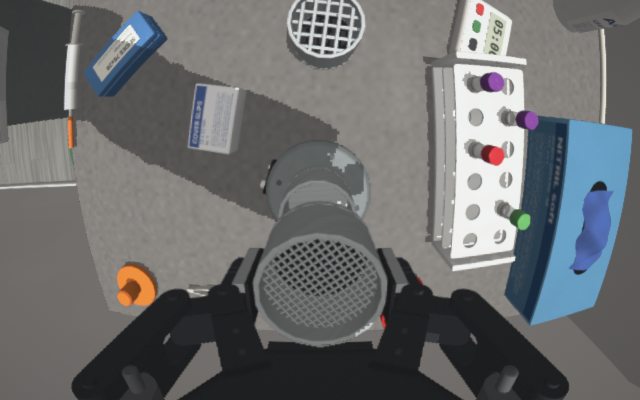

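```bash
python3 -m handwheel '[{"x":-1.5,"y":-1.8,"z":5,"spin":0,"hand":50},{"x":-1.5,"y":-1.8,"z":16,"spin":0,"hand":50},{"x":-1.5,"y":-1.8,"z":30,"spin":0,"hand":50},{"x":-1.5,"y":-1.8,"z":42,"spin":0,"hand":50},{"x":-1.5,"y":-1.8,"z":50,"spin":0,"hand":50},{"x":-1.5,"y":-1.8,"z":54,"spin":0,"hand":50},{"x":-1.5,"y":-1.8,"z":56,"spin":0,"hand":50},{"x":-1.5,"y":-1.8,"z":56,"spin":0,"hand":50}]'
python3 -m handwheel '[{"x":0,"y":0,"z":1,"spin":0,"hand":50},{"x":0,"y":0,"z":2,"spin":0,"hand":50},{"x":0,"y":0,"z":3,"spin":0,"hand":50},{"x":0,"y":0,"z":4,"spin":0,"hand":50},{"x":0,"y":0,"z":5,"spin":0,"hand":50},{"x":0,"y":0,"z":5,"spin":0,"hand":50}]'
```

```text
time: 15.88
tool_pos: [647.7, -238.0, 98.0]
ee_rot: [0.705, 0.709, 0.001, -0.0]
wrist_force: [0.1, 0.8, -1.3]
gripper_width: 56.3
time: 16.38
tool_pos: [647.8, -238.1, 94.2]
ee_rot: [0.705, 0.709, 0.001, 0.0]
wrist_force: [-4.7, 3.1, 15.8]
gripper_width: 56.1
```

Seated at the expected height. Release, rise, go to the coarse sieve.

```bash
python3 -m handwheel '[{"x":0,"y":0,"z":-1,"spin":0,"hand":60},{"x":0,"y":0,"z":-1,"spin":0,"hand":70},{"x":0,"y":0,"z":-1,"spin":0,"hand":80},{"x":0,"y":0,"z":-1,"spin":0,"hand":85},{"x":0,"y":0,"z":-1,"spin":0,"hand":85},{"x":0,"y":0,"z":-10,"spin":0,"hand":85},{"x":0,"y":0,"z":-30,"spin":0,"hand":85},{"x":0,"y":0,"z":-55,"spin":0,"hand":85},{"x":0,"y":0,"z":-80,"spin":0,"hand":85},{"x":0,"y":0,"z":-95,"spin":0,"hand":85},{"x":0,"y":0,"z":-105,"spin":0,"hand":85},{"x":0,"y":0,"z":-110,"spin":0,"hand":85},{"x":0,"y":0,"z":-110,"spin":0,"hand":85}]'
python3 - <<'E'
from h import *
s=observe();print(s['tool_pos'])
d=get_image("wrist");cv2.imwrite("pics/w7.png",d["frame"][:,:,::-1])
E
```

```text
time: 17.47
tool_pos: [647.8, -238.3, 204.9]
ee_rot: [0.705, 0.709, 0.001, 0.001]
wrist_force: [-0.3, -0.3, -0.0]
gripper_width: 85.0
[ 647.76095084 -238.25410236  204.89151701]
```

View pics/w7.png

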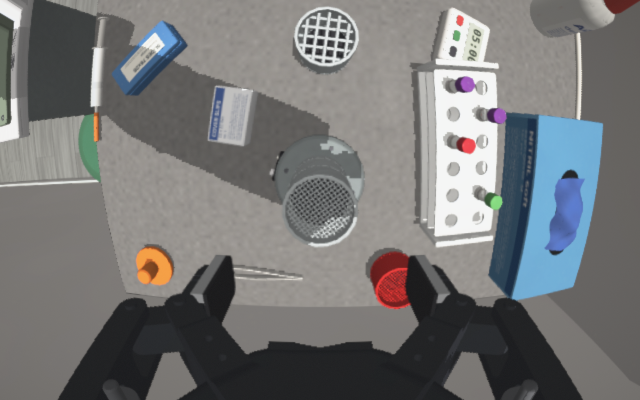

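```bash
python3 -m handwheel '[{"x":8,"y":0,"z":0,"spin":0,"hand":85},{"x":25,"y":1,"z":0,"spin":0,"hand":85},{"x":48,"y":2,"z":0,"spin":0,"hand":85},{"x":74,"y":4,"z":0,"spin":0,"hand":85},{"x":100,"y":5,"z":10,"spin":0,"hand":85},{"x":122,"y":6,"z":20,"spin":0,"hand":85},{"x":136,"y":6,"z":25,"spin":0,"hand":85},{"x":142,"y":6,"z":25,"spin":0,"hand":85},{"x":144,"y":6,"z":25,"spin":0,"hand":85},{"x":144,"y":6,"z":25,"spin":0,"hand":85},{"x":144,"y":6,"z":25,"spin":0,"hand":85}]'
python3 - <<'E'
from h import *
s=observe();print(s['tool_pos'])
d=get_image("wrist");f=d["frame"][:,:,::-1];cv2.imwrite("pics/w8.png",f)
a=cv2.resize(f[145:245,275:375],None,fx=6,fy=6,interpolation=cv2.INTER_CUBIC)
for k in range(0,600,50):cv2.putText(a,str(k),(k,8),0,.35,(0,255,255));cv2.putText(a,str(k),(0,k),0,.35,(0,255,255))
cv2.imwrite("pics/w8c.png",a)
E
```

```text
time: 18.43
tool_pos: [652.7, -95.6, 179.5]
ee_rot: [0.706, 0.709, 0.001, 0.001]
wrist_force: [0.8, -1.3, -0.3]
gripper_width: 84.9
[652.69277616 -95.57008325 179.47258805]
```

View pics/w8c.png

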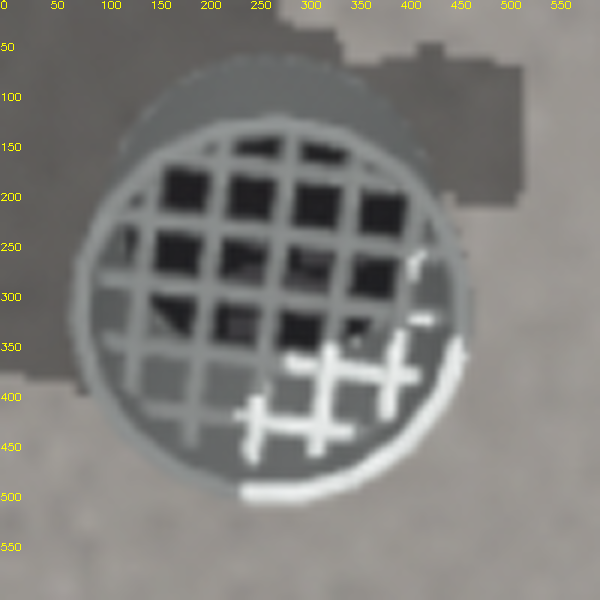

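```bash
python3 - <<'E'
from h import *
s=observe();d=get_image("wrist");print(wpx(d,s,320.2,196.4,68).round(1),s['tool_pos'])
E
```

```text
[653.  -93.5  68. ] [652.66751851 -95.55087964 179.42741048]
```

```bash
python3 -m handwheel '[{"x":2,"y":0.5,"z":10,"spin":0,"hand":85},{"x":2,"y":0.5,"z":30,"spin":0,"hand":85},{"x":2,"y":0.5,"z":55,"spin":0,"hand":85},{"x":2,"y":0.5,"z":80,"spin":0,"hand":85},{"x":2,"y":0.5,"z":105,"spin":0,"hand":85},{"x":2,"y":0.5,"z":125,"spin":0,"hand":85},{"x":2,"y":0.5,"z":142,"spin":0,"hand":85},{"x":2,"y":0.5,"z":154,"spin":0,"hand":85},{"x":2,"y":0.5,"z":161,"spin":0,"hand":85},{"x":2,"y":0.5,"z":163,"spin":0,"hand":85},{"x":2,"y":0.5,"z":163,"spin":0,"hand":85},{"x":2,"y":0.5,"z":163,"spin":0,"hand":85}]' 40
python3 -m handwheel '[{"x":0,"y":0,"z":0,"spin":0,"hand":65},{"x":0,"y":0,"z":0,"spin":0,"hand":58},{"x":0,"y":0,"z":0,"spin":0,"hand":54},{"x":0,"y":0,"z":0,"spin":0,"hand":50},{"x":0,"y":0,"z":0,"spin":0,"hand":50},{"x":0,"y":0,"z":0,"spin":0,"hand":50},{"x":0,"y":0,"z":0,"spin":0,"hand":50}]' 40
python3 -m handwheel '[{"x":0,"y":0,"z":-3,"spin":0,"hand":50},{"x":0,"y":0,"z":-10,"spin":0,"hand":50},{"x":0,"y":0,"z":-25,"spin":0,"hand":50},{"x":0,"y":0,"z":-45,"spin":0,"hand":50},{"x":0,"y":0,"z":-70,"spin":0,"hand":50},{"x":0,"y":0,"z":-95,"spin":0,"hand":50},{"x":0,"y":0,"z":-120,"spin":0,"hand":50},{"x":0,"y":0,"z":-145,"spin":0,"hand":50},{"x":0,"y":0,"z":-165,"spin":0,"hand":50},{"x":0,"y":0,"z":-175,"spin":0,"hand":50},{"x":0,"y":0,"z":-180,"spin":0,"hand":50},{"x":0,"y":0,"z":-180,"spin":0,"hand":50},{"x":0,"y":0,"z":-180,"spin":0,"hand":50}]'
```

```text
time: 19.53
tool_pos: [653.9, -93.4, 17.2]
ee_rot: [0.706, 0.709, 0.001, 0.001]
wrist_force: [0.0, 0.1, 0.4]
gripper_width: 85.3
time: 20.12
tool_pos: [654.3, -93.5, 18.2]
ee_rot: [0.706, 0.709, 0.002, 0.001]
wrist_force: [-2.3, 0.5, 9.1]
gripper_width: 57.3
time: 21.2
tool_pos: [653.2, -93.5, 197.5]
ee_rot: [0.706, 0.709, 0.001, 0.001]
wrist_force: [0.0, -0.4, -1.1]
gripper_width: 57.1
```

```bash
python3 -m handwheel '[{"x":-8,"y":0,"z":0,"spin":0,"hand":50},{"x":-22,"y":-1,"z":0,"spin":0,"hand":50},{"x":-42,"y":-2,"z":0,"spin":0,"hand":50},{"x":-65,"y":-3,"z":0,"spin":0,"hand":50},{"x":-88,"y":-4,"z":0,"spin":0,"hand":50},{"x":-110,"y":-5,"z":0,"spin":0,"hand":50},{"x":-127,"y":-5.6,"z":0,"spin":0,"hand":50},{"x":-138,"y":-5.6,"z":0,"spin":0,"hand":50},{"x":-143,"y":-5.6,"z":0,"spin":0,"hand":50},{"x":-145,"y":-5.6,"z":0,"spin":0,"hand":50},{"x":-145,"y":-5.6,"z":0,"spin":0,"hand":50},{"x":-145,"y":-5.6,"z":0,"spin":0,"hand":50}]'
python3 - <<'E'
from h import *
s=observe();print(s['tool_pos'])
d=get_image("wrist");cv2.imwrite("pics/w9.png",d["frame"][:,:,::-1])
E
```

```text
time: 22.2
tool_pos: [648.5, -237.5, 197.3]
ee_rot: [0.705, 0.709, 0.002, 0.001]
wrist_force: [-0.6, 0.8, -1.1]
gripper_width: 57.1
[ 648.48598402 -237.53234301  197.25260034]
```

View pics/w9.png

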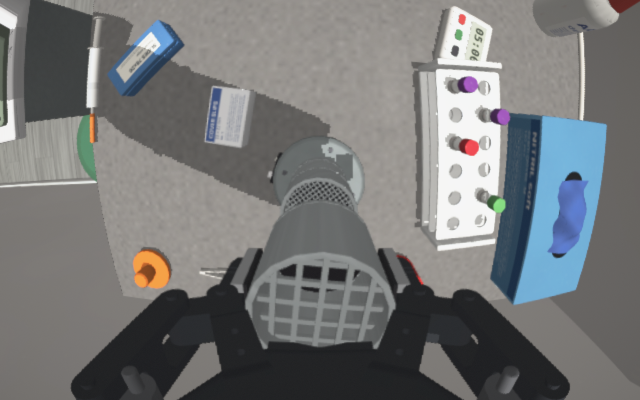

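```bash
python3 -m handwheel '[{"x":-0.8,"y":-0.8,"z":5,"spin":0,"hand":50},{"x":-0.8,"y":-0.8,"z":15,"spin":0,"hand":50},{"x":-0.8,"y":-0.8,"z":28,"spin":0,"hand":50},{"x":-0.8,"y":-0.8,"z":39,"spin":0,"hand":50},{"x":-0.8,"y":-0.8,"z":46,"spin":0,"hand":50},{"x":-0.8,"y":-0.8,"z":50,"spin":0,"hand":50},{"x":-0.8,"y":-0.8,"z":52,"spin":0,"hand":50},{"x":-0.8,"y":-0.8,"z":52,"spin":0,"hand":50}]'
python3 -m handwheel '[{"x":0,"y":0,"z":1,"spin":0,"hand":50},{"x":0,"y":0,"z":2,"spin":0,"hand":50},{"x":0,"y":0,"z":3,"spin":0,"hand":50},{"x":0,"y":0,"z":4,"spin":0,"hand":50},{"x":0,"y":0,"z":5,"spin":0,"hand":50},{"x":0,"y":0,"z":5,"spin":0,"hand":50}]'
```

```text
time: 22.92
tool_pos: [647.9, -238.2, 145.1]
ee_rot: [0.705, 0.709, 0.002, 0.001]
wrist_force: [0.3, -0.1, 0.6]
gripper_width: 57.5
time: 23.42
tool_pos: [648.1, -238.4, 141.2]
ee_rot: [0.705, 0.709, 0.002, 0.001]
wrist_force: [-2.8, 1.5, 11.2]
gripper_width: 57.3
```

```bash
python3 -m handwheel '[{"x":0,"y":0,"z":-1,"spin":0,"hand":60},{"x":0,"y":0,"z":-1,"spin":0,"hand":70},{"x":0,"y":0,"z":-1,"spin":0,"hand":80},{"x":0,"y":0,"z":-1,"spin":0,"hand":85},{"x":0,"y":0,"z":-1,"spin":0,"hand":85},{"x":0,"y":0,"z":-10,"spin":0,"hand":85},{"x":0,"y":0,"z":-30,"spin":0,"hand":85},{"x":0,"y":0,"z":-55,"spin":0,"hand":85},{"x":0,"y":0,"z":-80,"spin":0,"hand":85},{"x":0,"y":0,"z":-95,"spin":0,"hand":85},{"x":0,"y":0,"z":-105,"spin":0,"hand":85},{"x":0,"y":0,"z":-110,"spin":0,"hand":85},{"x":0,"y":0,"z":-110,"spin":0,"hand":85}]'
python3 - <<'E'
from h import *
s=observe();print(s['tool_pos'],s['joint_pos'].round(2))
d=get_image("wrist");cv2.imwrite("pics/w10.png",d["frame"][:,:,::-1])
E
```

```text
time: 24.5
tool_pos: [647.9, -238.6, 252.4]
ee_rot: [0.705, 0.709, 0.002, 0.002]
wrist_force: [-0.3, -0.1, -0.2]
gripper_width: 84.9
[ 647.86887641 -238.59471006  252.43780635] [ 0.25  0.91  0.18  0.94 -0.15  1.3   0.41]
```

View pics/w10.png

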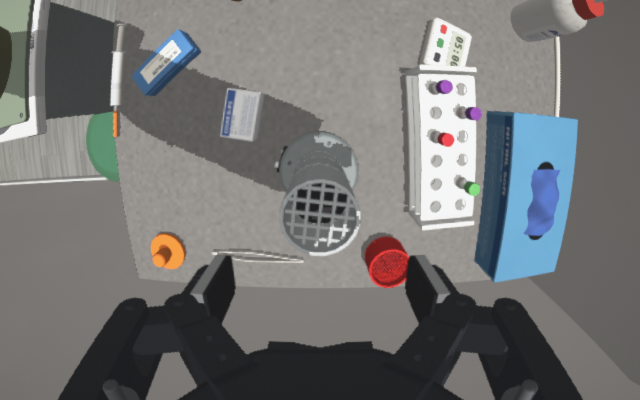

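```bash
python3 -m handwheel '[{"x":9,"y":-6,"z":0,"spin":0,"hand":85},{"x":27,"y":-18,"z":0,"spin":0,"hand":85},{"x":50,"y":-33,"z":0,"spin":0,"hand":85},{"x":76,"y":-50,"z":0,"spin":0,"hand":85},{"x":102,"y":-68,"z":0,"spin":0,"hand":85},{"x":128,"y":-85,"z":5,"spin":0,"hand":85},{"x":154,"y":-102,"z":15,"spin":0,"hand":85},{"x":180,"y":-119,"z":28,"spin":0,"hand":75},{"x":206,"y":-137,"z":40,"spin":0,"hand":65},{"x":232,"y":-154,"z":50,"spin":0,"hand":55},{"x":258,"y":-171,"z":60,"spin":0,"hand":50},{"x":280,"y":-186,"z":68,"spin":0,"hand":50},{"x":294,"y":-195,"z":72,"spin":0,"hand":50},{"x":301,"y":-200,"z":72,"spin":0,"hand":50},{"x":303,"y":-201,"z":72,"spin":0,"hand":50},{"x":303,"y":-201,"z":72,"spin":0,"hand":50},{"x":303,"y":-201,"z":72,"spin":0,"hand":50}]'
python3 - <<'E'
from h import *
s=observe();print(s['tool_pos'],s['joint_pos'].round(2))
d=get_image("wrist");f=d["frame"][:,:,::-1];cv2.imwrite("pics/w11.png",f)
a=cv2.resize(f[145:245,265:365],None,fx=6,fy=6,interpolation=cv2.INTER_CUBIC)
for k in range(0,600,50):cv2.putText(a,str(k),(k,8),0,.35,(0,255,255));cv2.putText(a,str(k),(0,k),0,.35,(0,255,255))
cv2.imwrite("pics/w11c.png",a)
E
```

```text
time: 25.97
tool_pos: [445.9, 62.6, 178.8]
ee_rot: [0.706, 0.709, 0.002, 0.002]
wrist_force: [-0.7, 0.5, 0.3]
gripper_width: 50.2
[445.922806    62.59954572 178.77946062] [-0.32  0.63  0.19  2.   -0.22  0.53  0.03]
```

View pics/w11.png

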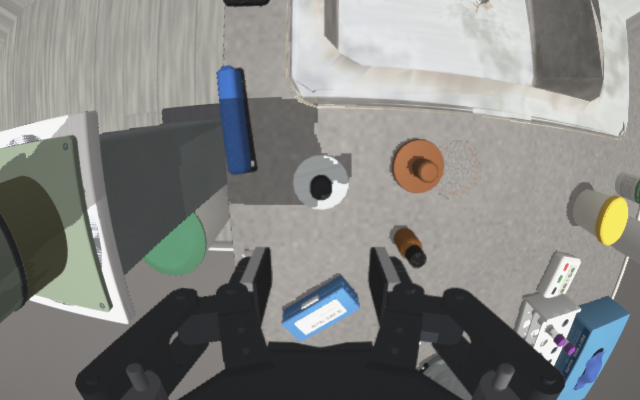

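View pics/w11c.png

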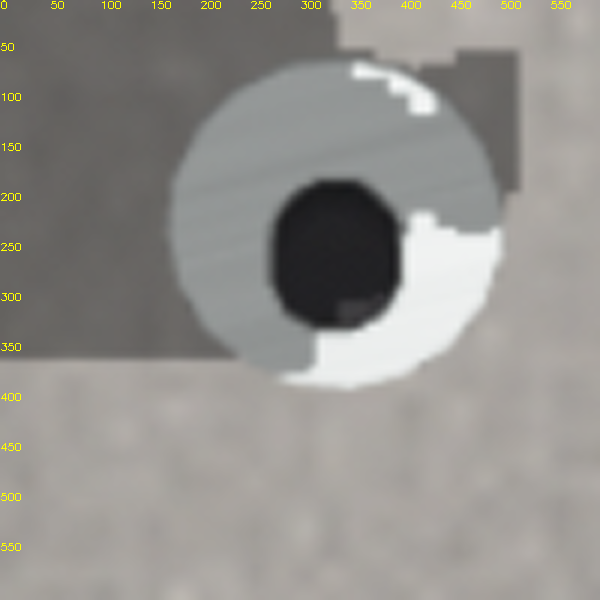

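```bash
python3 - <<'E'
from h import *
s=observe();d=get_image("wrist");print(wpx(d,s,320.8,182.5,13).round(1),wpx(d,s,320.8,189.5,43).round(1),s['tool_pos'])
E
```

```text
[447.6  64.1  13. ] [447.3  64.4  43. ] [445.90808857  62.51176776 178.76824146]
```

```bash
python3 -m handwheel '[{"x":2,"y":1.5,"z":10,"spin":0,"hand":50},{"x":2,"y":1.5,"z":30,"spin":0,"hand":50},{"x":2,"y":1.5,"z":55,"spin":0,"hand":50},{"x":2,"y":1.5,"z":80,"spin":0,"hand":50},{"x":2,"y":1.5,"z":105,"spin":0,"hand":50},{"x":2,"y":1.5,"z":125,"spin":0,"hand":50},{"x":2,"y":1.5,"z":142,"spin":0,"hand":50},{"x":2,"y":1.5,"z":153,"spin":0,"hand":50},{"x":2,"y":1.5,"z":159,"spin":0,"hand":50},{"x":2,"y":1.5,"z":161,"spin":0,"hand":50},{"x":2,"y":1.5,"z":161,"spin":0,"hand":50},{"x":2,"y":1.5,"z":161,"spin":0,"hand":50}]' 40
python3 -m handwheel '[{"x":0,"y":0,"z":0,"spin":0,"hand":35},{"x":0,"y":0,"z":0,"spin":0,"hand":28},{"x":0,"y":0,"z":0,"spin":0,"hand":22},{"x":0,"y":0,"z":0,"spin":0,"hand":15},{"x":0,"y":0,"z":0,"spin":0,"hand":15},{"x":0,"y":0,"z":0,"spin":0,"hand":15},{"x":0,"y":0,"z":0,"spin":0,"hand":15}]' 40
python3 -c "
from h import *
d=get_image('wrist');cv2.imwrite('pics/w12.png',d['frame'][:,:,::-1])"
```

```text
time: 27.07
tool_pos: [448.5, 64.5, 18.3]
ee_rot: [0.706, 0.708, 0.002, 0.002]
wrist_force: [0.6, -0.6, -1.3]
gripper_width: 49.9
time: 27.65
tool_pos: [448.7, 64.6, 18.9]
ee_rot: [0.706, 0.708, 0.003, 0.002]
wrist_force: [-1.0, -1.1, 11.6]
gripper_width: 20.4
```

View pics/w12.png

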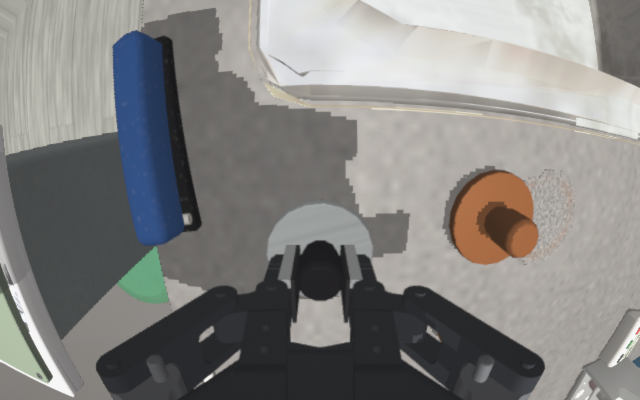

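```bash
python3 -m handwheel '[{"x":0,"y":0,"z":-3,"spin":0,"hand":15},{"x":0,"y":0,"z":-10,"spin":0,"hand":15},{"x":0,"y":0,"z":-25,"spin":0,"hand":15},{"x":0,"y":0,"z":-45,"spin":0,"hand":15},{"x":0,"y":0,"z":-70,"spin":0,"hand":15},{"x":0,"y":0,"z":-95,"spin":0,"hand":15},{"x":0,"y":0,"z":-120,"spin":0,"hand":15},{"x":0,"y":0,"z":-145,"spin":0,"hand":15},{"x":0,"y":0,"z":-170,"spin":0,"hand":15},{"x":0,"y":0,"z":-195,"spin":0,"hand":15},{"x":0,"y":0,"z":-215,"spin":0,"hand":15},{"x":0,"y":0,"z":-228,"spin":0,"hand":15},{"x":0,"y":0,"z":-236,"spin":0,"hand":15},{"x":0,"y":0,"z":-236,"spin":0,"hand":15},{"x":0,"y":0,"z":-236,"spin":0,"hand":15}]'
python3 -m handwheel '[{"x":-9,"y":6,"z":0,"spin":0,"hand":15},{"x":-27,"y":18,"z":0,"spin":0,"hand":15},{"x":-50,"y":33,"z":0,"spin":0,"hand":15},{"x":-76,"y":50,"z":0,"spin":0,"hand":15},{"x":-102,"y":67,"z":0,"spin":0,"hand":15},{"x":-128,"y":84,"z":0,"spin":0,"hand":15},{"x":-154,"y":101,"z":0,"spin":0,"hand":15},{"x":-180,"y":118,"z":0,"spin":0,"hand":15},{"x":-206,"y":135,"z":0,"spin":0,"hand":15},{"x":-232,"y":152,"z":0,"spin":0,"hand":15},{"x":-258,"y":169,"z":0,"spin":0,"hand":15},{"x":-280,"y":184,"z":0,"spin":0,"hand":15},{"x":-294,"y":193,"z":0,"spin":0,"hand":15},{"x":-301,"y":198,"z":0,"spin":0,"hand":15},{"x":-303,"y":199,"z":0,"spin":0,"hand":15},{"x":-303,"y":199,"z":0,"spin":0,"hand":15},{"x":-303,"y":199,"z":0,"spin":0,"hand":15}]'
python3 -c "
from h import *
s=observe();print(s['tool_pos'],s['ee_rot'])
d=get_image('wrist');cv2.imwrite('pics/w13.png',d['frame'][:,:,::-1])"
```

```text
time: 28.95
tool_pos: [446.9, 64.5, 255.1]
ee_rot: [0.706, 0.709, 0.003, 0.002]
wrist_force: [-0.2, 0.3, -0.2]
gripper_width: 20.2
time: 30.37
tool_pos: [646.8, -237.6, 255.8]
ee_rot: [0.706, 0.709, 0.003, 0.002]
wrist_force: [-0.2, -0.2, 0.0]
gripper_width: 20.1
[ 646.81616608 -237.55296755  255.78138175] [0.70563492 0.70856789 0.00277617 0.00178986]
```

View pics/w13.png

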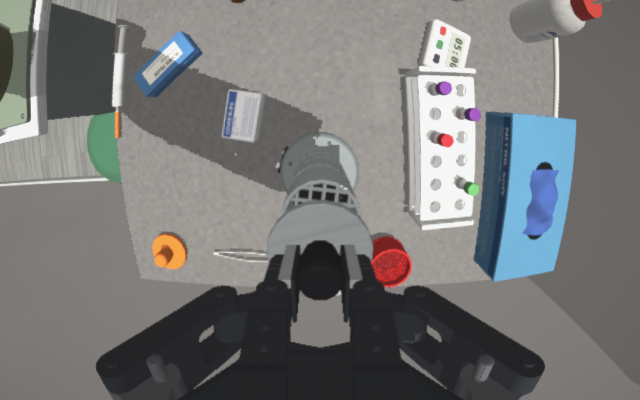

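```bash
python3 -m handwheel '[{"x":-0.9,"y":1,"z":5,"spin":0,"hand":15},{"x":-0.9,"y":1,"z":14,"spin":0,"hand":15},{"x":-0.9,"y":1,"z":25,"spin":0,"hand":15},{"x":-0.9,"y":1,"z":35,"spin":0,"hand":15},{"x":-0.9,"y":1,"z":42,"spin":0,"hand":15},{"x":-0.9,"y":1,"z":46,"spin":0,"hand":15},{"x":-0.9,"y":1,"z":47,"spin":0,"hand":15},{"x":-0.9,"y":1,"z":47,"spin":0,"hand":15}]'
python3 -m handwheel '[{"x":0,"y":0,"z":1,"spin":0,"hand":15},{"x":0,"y":0,"z":2,"spin":0,"hand":15},{"x":0,"y":0,"z":3,"spin":0,"hand":15},{"x":0,"y":0,"z":4,"spin":0,"hand":15},{"x":0,"y":0,"z":5,"spin":0,"hand":15},{"x":0,"y":0,"z":5,"spin":0,"hand":15}]'
```

```text
time: 31.08
tool_pos: [648.2, -238.1, 209.0]
ee_rot: [0.705, 0.709, 0.003, 0.002]
wrist_force: [-0.6, 0.1, -0.9]
gripper_width: 20.4
time: 31.58
tool_pos: [648.6, -238.2, 204.9]
ee_rot: [0.705, 0.709, 0.003, 0.003]
wrist_force: [-1.3, 2.4, 7.5]
gripper_width: 20.4
```

Seated exactly at 204.9. Release and rise, then back off so the top view is clear.

```bash
python3 -m handwheel '[{"x":0,"y":0,"z":-0.5,"spin":0,"hand":24},{"x":0,"y":0,"z":-0.5,"spin":0,"hand":32},{"x":0,"y":0,"z":-0.5,"spin":0,"hand":42},{"x":0,"y":0,"z":-0.5,"spin":0,"hand":50},{"x":0,"y":0,"z":-0.5,"spin":0,"hand":50},{"x":0,"y":0,"z":-8,"spin":0,"hand":50},{"x":0,"y":0,"z":-22,"spin":0,"hand":50},{"x":0,"y":0,"z":-45,"spin":0,"hand":50},{"x":0,"y":0,"z":-65,"spin":0,"hand":50},{"x":0,"y":0,"z":-80,"spin":0,"hand":50},{"x":0,"y":0,"z":-85,"spin":0,"hand":50},{"x":0,"y":0,"z":-85,"spin":0,"hand":50}]'
python3 -m handwheel '[{"x":10,"y":-5,"z":0,"spin":0,"hand":50},{"x":35,"y":-15,"z":0,"spin":0,"hand":50},{"x":65,"y":-30,"z":0,"spin":0,"hand":50},{"x":95,"y":-45,"z":0,"spin":0,"hand":50},{"x":125,"y":-60,"z":0,"spin":0,"hand":50},{"x":155,"y":-75,"z":0,"spin":0,"hand":50},{"x":185,"y":-90,"z":0,"spin":0,"hand":50},{"x":215,"y":-105,"z":0,"spin":0,"hand":50},{"x":245,"y":-120,"z":0,"spin":0,"hand":50},{"x":275,"y":-130,"z":0,"spin":0,"hand":50},{"x":300,"y":-140,"z":0,"spin":0,"hand":50},{"x":310,"y":-145,"z":0,"spin":0,"hand":50},{"x":310,"y":-145,"z":0,"spin":0,"hand":50},{"x":310,"y":-145,"z":0,"spin":0,"hand":50}]'
python3 - <<'E'
from h import *
d=get_image('top');f=d['frame'][:,:,::-1];a=f[120:300,270:450]
d2=get_image('scene');g=d2['frame'][:,:,::-1]
b=g[100:290,220:440]
cv2.imwrite('pics/end.png',np.hstack([cv2.resize(a,(400,400),interpolation=cv2.INTER_CUBIC),cv2.resize(b,(400,400*190//220)) if 0 else cv2.resize(b,(400,400),interpolation=cv2.INTER_CUBIC)]))
for p in((647.5,-238.3,199),(647.5,-238.3,229)):print(w2px(d,p),w2px(d2,p))
E
```

```text
time: 32.58
tool_pos: [648.1, -238.5, 291.1]
ee_rot: [0.705, 0.709, 0.004, 0.003]
wrist_force: [-0.1, 0.1, -0.5]
gripper_width: 50.3
time: 33.75
tool_pos: [501.6, 70.6, 289.2]
ee_rot: [0.705, 0.709, 0.003, 0.003]
wrist_force: [-0.1, -0.5, 0.0]
gripper_width: 49.9
(np.float64(372.0807080588955), np.float64(151.78491033308256)) (np.float64(285.99498874467076), np.float64(132.47433158451656))
(np.float64(374.08420484905287), np.float64(146.43929328427032)) (np.float64(285.42204562985563), np.float64(120.58805728950107))
```

View pics/end.png

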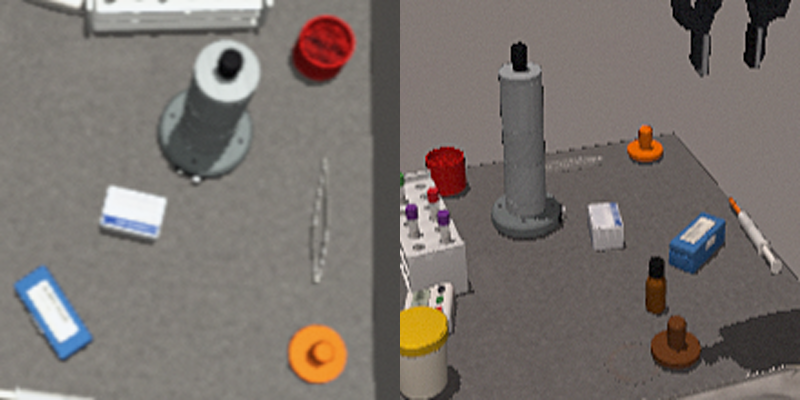

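```bash
python3 -c "
from station import *
print(finish_job())"
```

```text
the job is handed in; nothing more can be done
None
```

I built the tower on the shaker base in the order pan, fine sieve, coarse sieve, knobbed lid, then backed the arm off and handed the job in at about 34 s. `finish_job` gives no verdict, so the checks below are all I have to go on.

**Seating:** each part met light contact, about 7 to 16 N, within 0.1 mm of its expected seated height. The tool was at z 45.4, 94.2, 141.2 and 204.9 mm for the four parts in turn.

**Last pictures:** the tower stands straight. In the top view the lid's disc is at pixel (372.2, 152.0) against an expected (372.1, 151.8). In the scene view the knob top is at (285.4, 120.4) against (285.4, 120.6).

**Bystanders:** the slide box and carton are where they started, read by eye to about a pixel in the top view. I only eyeballed the dropper bottle in the scene view, where it stands upright with no visible shift. The red sieve and the brown and orange lids were not touched.

**Small disagreements:**
- After the pan was placed, a rough wrist-camera reading put its axis about 2 mm off in y from the top view. I took that as calibration error, and the seated heights bear it out.
- The knob top in the last top view is about 1.5 pixels from the predicted spot, by rough reading.
- My first move call was refused because rows need all five values; nothing moved.

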